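# Close the lemon box

## Task

Three identical white ingredient boxes with hinged green lids stand open on the kitchen counter. Gently lower the lid of the box that holds the lemons until it is fully closed, without slamming it or pressing hard on it. Leave the lids of the other two boxes, with tomatoes and limes, open as they are.

Things in the scene. Friction and masses are not known exactly. Their poses are not given: they have to be found in the camera images.
- lemon_lid (a joint): Angle (rad) of the green lid of the lemon box: 0 = closed and flat, grows as it opens; starts at 0.9 to 1.25. Stiff hinge: it stays where it is left; pushing near its free edge takes 0.5 to 2 N. The lid is a flat plate 140 mm long (hinge to free edge), 180 mm wide and 8 mm thick, with a tab 60 mm wide that sticks out 14 mm past the middle of the free edge.
- lemon_box: White box full of yellow lemons, 140 mm (x, hinge to front) by 180 (y) by 120 high, fixed on a wooden board that stands 5 to 45 mm high. Origin: centre of the box's underside; x points to its front, away from the robot; z is up. The hinge axis runs along y at x = -70 mm, z = 120 mm (top of the wall nearer the robot), on the lid's underside; closed, the lid's top is at z = 128 mm.
- tomato_lid_edge (a point): Middle of the free edge, on the outer face, of the lid of a second, identical box, full of red tomatoes. This lid also stands 0.9 to 1.25 rad open on a stiff hinge and must be left as it is.
- lime_lid_edge (a point): The same point on the lid of a third, identical box, full of dark green limes. This lid also stands 0.9 to 1.25 rad open on a stiff hinge and must be left as it is.

How it is judged:
At the end, for the whole second after the job is handed in: The lemon box's lid is closed to within 0.09 rad (5 degrees, about 13 mm at its edge) and stays so; the lid edges of the tomato box and of the lime box are each within 30 mm of where they started, still open (value of joint lemon_lid below 0.09 rad and not (distance of tomato_lid_edge from where it was at the start of the episode above 0.03 m) and not (distance of lime_lid_edge from where it was at the start of the episode above 0.03 m)); the robot touches nothing.
It fails at once if the lemon box or its lid is pressed with over 80 N (contact force between any of the fingers, the arm and lemon_box above 80 N).
It fails at once if the lemon lid is slammed: it turns faster than 3 rad/s (about 0.4 m/s at its edge) over the last 0.3 rad before closed (value of joint lemon_lid below 0.3 rad and velocity of joint lemon_lid below -3 rad/s).
It fails at once if the tomato box's lid edge is moved by more than 30 mm (distance of tomato_lid_edge from where it was at the start of the episode above 0.03 m).
It fails at once if the lime box's lid edge is moved by more than 30 mm (distance of lime_lid_edge from where it was at the start of the episode above 0.03 m).
It also fails if it takes over 32 s, if anything falls off the work surface, if the arm or the gripper's body presses on something with over 40 N, if the wrist force passes 120 N, or if a joint passes its speed limit or range.

## Robot

A 6-joint arm with a two-finger parallel gripper is mounted at the origin on the work surface. World frame = base frame: x ahead of the robot, y to its left, z up, the work surface at z = 0. Lengths are in m, angles in rad, forces in N, time in s.
With the tool pointing down it reaches from about 0.25 to 0.725 m from the base axis. Payload 4 kg.
Tool frame: the origin (TCP) lies where the fingers leave the gripper's body, on its centre line; the fingertips stand 73 mm ahead of it and the grasp point (between the pads) lies 54 mm ahead of it (bot.tip_reach is the z of the fingertips in the tool frame, in m); z points along the fingers, x is the direction in which the jaws open and shut, and the axes are right-handed (so a half turn about z gives the same grasp; the last joint's range is limited). The gripper opens to 85 mm and grips with 20 to 120 N. Pads are 22 mm wide; open, the fingers measure 114 mm over their backs; the gripper's body (76 mm by 85 mm) begins 54 mm behind the grasp point. The pads swing forward as they close: fully open they stand 13 mm farther back than shut.
Start: joints at [1.329, 0.241, 0.005, 1.335, 0, 1.571], TCP at [0.12, 0.485, 0.304] pointing down, gripper open.
Joint ranges: [-2.72, 2.72], [-1.05, 1.87], [-1.09, 1.28], [-1.99, 2.15], [-1.42, 1.44], [-3.14, 3.14]. Speed limits (rad/s): [2.79, 2.79, 3.14, 3.14, 3.14, 3.14].

## Interface

Orientations are given as a unit quaternion [x, y, z, w].
In Python, from workcell import bot, vision, job_done gives the robot as it stands.
- The arm moves only by the tool drive_tool, never from a script. Its argument "steps" is one flat list of numbers, 7 for each row, row after row: the shift along the tool's x, y, z in m, then the turn, a rotation vector about the tool's x, y, z in degrees, then the closure, from -1 (fully open) to 1 (shut). A call has 1 to 8 rows; each row shifts and turns the commanded pose from where the row before left it, along the tool's axes as they then stand; what a row does not reach is not made up. A row lasts 1/12 s, in which the tool goes at most 41.7 mm and 7.16 degrees, less where a joint would pass 70% of its speed; a pose out of reach is approached as far as the arm can. A call is refused whole if a number of a shift passes 0.0417 or a number of a turn 7.16, either way. A call with a gripper value outside its range is refused whole. The fingers move at their own pace and stop on an object; the grip force is fixed at half the most. Time passes only in rows, so rows that do not move let the fingers close. It gives the time, the measured TCP pose, the force and the opening at its end, in the units of the state.
- bot.get_obs(): the state, without advancing time (a new reading comes with each control period).
- vision.camera(name): name is "scene" or "side" or "wrist"; returns (picture, depth): 384x512x3 uint8, red, green, blue; 384x512 float32, m along the optical axis (not along the pixel's ray), 0 where there is no reading.
- vision.camera_model(name): a dict with "mtx" (3x3 intrinsics, pixels), "rvec" (rotation vector, rad) and "tvec" (3), from world to camera coordinates, as OpenCV has them. Camera axes: x right, y down, z forward; pixel columns grow to the right and rows downward; lengths in m; the calibration is good to about 2 mm. The wrist camera is an equidistant fisheye: a pixel r from the principal point sees the ray r / f radians off the axis. A picture is of the moment at which its call begins: read the wrist's pose just before it. camera_model takes no time and is no camera call; for the wrist camera it gives the pose at the moment of the call.
- job_done(): hands the job in, once; it reports no verdict.
The state is a dict: "clock": time; "joint_pos": joint angles; "joint_vel": joint speeds; "tau": joint torques, N m; "eef_pos": TCP position; "tool_rot": TCP orientation; "ft_force": force on the tool from outside, world axes, zero at the start; "ft_torque": the same for the moment, N m; "grip_width": finger opening in m.
Only numpy, scipy, OpenCV 4.12 (cv2) and the standard library are available. Lean on these libraries where they do the work, as an engineer would, in place of code of your own. Each camera call takes 0.05 s, during which the arm holds its last target.

## Working session

There is one attempt and no reset: what is moved stays moved. The work goes in short steps, Python scripts to look and compute and a tool call to move; the robot and the scene stay as the last step left them, time stands still between calls to the robot, and variables do not carry over. Pictures are saved under pics/ and viewed, and the job is handed in when it is done.

Besides the shell and the picture viewer there is one more tool, called by a JSON object that holds its "method" and its "body", one argument or row to a line. drive_tool: Moves the arm, as the interface text tells. Its arguments: {"type":"object","properties":{"steps":{"type":"array"}},"required":["steps"]}

```bash
mkdir -p pics; cat > h.py <<'E'
import numpy as np, cv2
from workcell import bot, vision, job_done
def grab(n,tag):
    m=vision.camera_model(n); im,d=vision.camera(n)
    cv2.imwrite(f'pics/{tag}.png',im[:,:,::-1]); np.savez(f'{tag}.npz',im=im,d=d,**{k:np.array(v) for k,v in m.items() if k in('mtx','rvec','tvec')})
    return im,d,m
def cloud(tag):
    z=np.load(tag+'.npz'); K=z['mtx'];R=cv2.Rodrigues(z['rvec'])[0];t=z['tvec'].ravel();d=z['d']
    v,u=np.indices(d.shape); P=np.stack([(u-K[0,2])/K[0,0]*d,(v-K[1,2])/K[1,1]*d,d],-1)
    return z['im'],d,(P-t)@R
E
python3 - <<'E'
from h import *
grab('scene','s0');grab('side','d0');print(bot.get_obs())
a=cv2.imread('pics/s0.png');b=cv2.imread('pics/d0.png')
E
```

```text
{'clock': 0.1, 'joint_pos': array([ 1.32898821e+00,  2.41336467e-01,  3.86593860e-03,  1.33518926e+00,
       -1.04127144e-05,  1.57078846e+00]), 'joint_vel': array([0.00058398, 0.00046189, 0.00453135, 0.00143389, 0.00045084,
       0.0003533 ]), 'tau': array([-4.04718885e-04, -3.73136580e+01,  2.53009647e+01,  1.08115768e-02,
       -2.44645162e-05, -1.28975810e-05]), 'eef_pos': array([0.11963039, 0.48504235, 0.3031051 ]), 'tool_rot': array([ 7.87226080e-01,  6.16663791e-01, -7.30276843e-04,  5.78657534e-04]), 'ft_force': array([-0.27938935, -1.11042914,  0.40961895]), 'ft_torque': array([0.03547686, 0.01660079, 0.01470689]), 'grip_width': 0.08577803989581435}
```

View pics/s0.png

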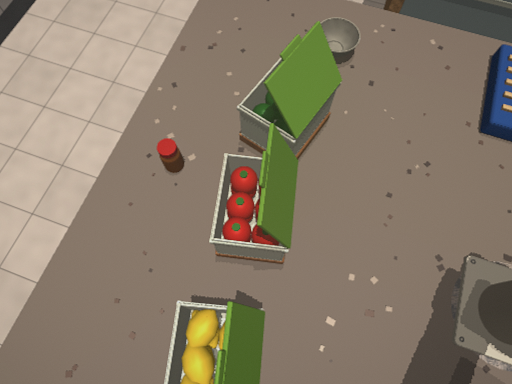

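View pics/d0.png

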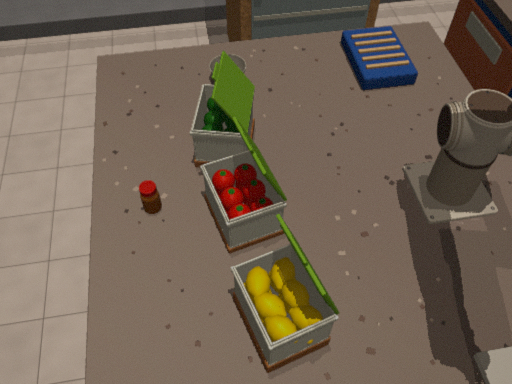

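The side view shows the lemon box nearest the camera, with rim corners near (234,265), (283,248), (333,312) and (270,342). Its lid, on the robot side, is seen edge-on from (280,215) to (335,310). The scene view shows the lid's outer face around (240,345), cut off by the bottom of the picture.

```bash
python3 - <<'E'
from h import *
for tag,sl in (('s0',(slice(300,384),slice(160,270))),('d0',(slice(205,365),slice(225,345)))):
    im,d,P=cloud(tag); i=im[sl];p=P[sl];dd=d[sl]
    h=cv2.cvtColor(i,cv2.COLOR_RGB2HSV)
    g=(h[...,0]>38)&(h[...,0]<75)&(h[...,1]>120)&(dd>0)
    y=(h[...,0]>18)&(h[...,0]<32)&(h[...,1]>150)&(dd>0)
    w=(h[...,1]<60)&(i.min(-1)>120)&(dd>0)&(p[...,2]>.08)
    for n,m in (('green',g),('lemon',y),('white',w)):
        q=p[m]; print(tag,n,len(q))
        if len(q): print(np.percentile(q,[1,10,50,90,99],axis=0).round(3))
    if tag=='s0':
        q=p[g]; 
        c=np.median(q,0);
        for _ in range(5):
            U,S,V=np.linalg.svd(q-q.mean(0),full_matrices=False);n=V[2]*np.sign(V[2][2]);r=(q-q.mean(0))@n;q=q[abs(r)<max(.003,2*r.std())]
        print('plane',n,q.mean(0),r.std(),len(q),'tilt',np.arccos(n[2]))
# probes
im,d,P=cloud('d0')
for u,v in [(235,266),(283,249),(332,312),(270,342),(282,218),(335,305),(240,285),(272,360),(328,347),(500,365)]:
    print((u,v),P[v-1:v+2,u-1:u+2].reshape(-1,3).round(3)[[0,4,8]].tolist())
im,d,P=cloud('s0')
for u,v in [(180,305),(232,306),(264,307),(262,380),(218,380),(226,308)]:
    print((u,v),P[v,u].round(3))
E
```

```text
s0 green 3161
[[0.452 0.184 0.164]
 [0.465 0.197 0.182]
 [0.489 0.239 0.247]
 [0.509 0.275 0.291]
 [0.519 0.283 0.303]]
s0 lemon 2279
[[0.521 0.209 0.074]
 [0.531 0.223 0.116]
 [0.554 0.266 0.131]
 [0.576 0.31  0.138]
 [0.588 0.323 0.143]]
s0 white 585
[[0.508 0.192 0.12 ]
 [0.549 0.199 0.148]
 [0.592 0.235 0.155]
 [0.609 0.315 0.157]
 [0.617 0.33  0.289]]
plane [-0.90677734 -0.23817577  0.34788957] [0.48701686 0.23760677 0.24017365] 0.0006007695403123071 3044 tilt 1.2154772032716112
d0 green 684
[[0.434 0.048 0.123]
 [0.461 0.21  0.224]
 [0.49  0.301 0.289]
 [0.515 0.356 0.303]
 [0.576 0.361 0.306]]
d0 lemon 3691
[[0.462 0.201 0.073]
 [0.484 0.227 0.115]
 [0.526 0.29  0.131]
 [0.57  0.345 0.139]
 [0.587 0.363 0.143]]
d0 white 706
[[0.432 0.065 0.129]
 [0.482 0.082 0.139]
 [0.571 0.322 0.153]
 [0.606 0.379 0.159]
 [0.614 0.388 0.16 ]]
(235, 266) [[0.602, 0.125, -0.003], [0.608, 0.212, 0.154], [0.606, 0.216, 0.157]]
(283, 249) [[0.504, 0.188, 0.157], [0.502, 0.187, 0.151], [0.498, 0.184, 0.14]]
(332, 312) [[0.439, 0.34, 0.154], [0.438, 0.344, 0.157], [0.437, 0.346, 0.157]]
(270, 342) [[0.569, 0.379, 0.157], [0.567, 0.381, 0.157], [0.566, 0.382, 0.155]]
(282, 218) [[0.514, 0.198, 0.291], [0.513, 0.199, 0.288], [0.459, 0.018, 0.003]]
(335, 305) [[0.441, 0.347, 0.203], [0.431, 0.336, 0.169], [0.388, 0.271, 0.002]]
(240, 285) [[0.606, 0.251, 0.149], [0.604, 0.254, 0.151], [0.602, 0.256, 0.149]]
(272, 360) [[0.563, 0.384, 0.068], [0.561, 0.385, 0.064], [0.559, 0.383, 0.052]]
(328, 347) [[0.432, 0.356, -0.001], [0.431, 0.359, 0.003], [0.43, 0.362, 0.005]]
(500, 365) [[0.093, 0.46, 0.021], [0.09, 0.462, 0.018], [0.09, 0.464, 0.019]]
(180, 305) [0.61  0.217 0.151]
(232, 306) [0.516 0.195 0.288]
(264, 307) [ 0.475  0.16  -0.001]
(262, 380) [ 0.433  0.29  -0.   ]
(218, 380) [0.5   0.281 0.301]
(226, 308) [0.523 0.2   0.289]
```

The lemon box is consistent from both views:
- **Rim height:** 0.157 m, so the board is 37 mm high, which is within the stated range.
- **Yaw:** 0.257 rad.
- **Lid angle:** 1.215 rad.
- **Hinge line:** 0.508 m along the box's x direction, with the centre at lateral 0.1375 m.

A turn of -28.5° about tool z lines up tool y with the box's x and tool x with its lateral axis. I'll do that first, while closing the fingers.

{"method": "drive_tool", "body": {
  "steps": [0,0,-0.008,0,0,-5.7,1,0,0,-0.008,0,0,-5.7,1,0,0,-0.008,0,0,-5.7,1,0,0,-0.008,0,0,-5.7,1,0,0,-0.008,0,0,-5.7,1,0,0,0,0,0,0,1]
}}

```text
clock: 0.6
eef_pos: [0.1198, 0.4859, 0.3451]
tool_rot: [0.611, 0.792, 0.001, -0.0]
ft_force: [0.1, 0.4, 0.5]
grip_width: 0.0122
```

```bash
cat >> h.py <<'E'
from scipy.spatial.transform import Rotation as Ro
E_=np.array([np.cos(.2567),np.sin(.2567),0]);F_=np.array([-np.sin(.2567),np.cos(.2567),0])
def st():
    o=bot.get_obs();p=o['eef_pos'];R=Ro.from_quat(o['tool_rot']).as_matrix()
    print('t',round(o['clock'],2),'e,f,tipz',(p@E_).round(4),(p@F_).round(4),(p[2]+R[2,2]*bot.tip_reach).round(4),'F',o['ft_force'].round(1),'grip',round(o['grip_width'],3),'x.f',(R[:,0]@F_).round(4),'y.e',(R[:,1]@E_).round(4),'zz',R[2,2].round(4),'j',o['joint_pos'].round(2))
E
python3 -c "from h import *;st()"
```

```text
t 0.6 e,f,tipz 0.2393 0.4395 0.2725 F [0.1 0.4 0.5] grip 0.012 x.f 1.0 y.e 1.0 zz -1.0 j [ 1.33  0.23  0.09  1.44 -0.    1.07]
```

{"method": "drive_tool", "body": {
  "steps": [-0.025,0.02,0,0,0,0,1,-0.025,0.02,0,0,0,0,1,-0.025,0.02,0,0,0,0,1,-0.025,0.02,0,0,0,0,1,-0.025,0.02,0,0,0,0,1,-0.025,0.02,0,0,0,0,1,-0.025,0.02,0,0,0,0,1,-0.025,0.02,0,0,0,0,1]
}}

```text
clock: 1.27
eef_pos: [0.3259, 0.3311, 0.3432]
tool_rot: [0.612, 0.791, -0.001, -0.0]
ft_force: [0.1, 0.6, 0.1]
grip_width: 0.0001
```

{"method": "drive_tool", "body": {
  "steps": [-0.025,0.02,0,0,0,0,1,-0.025,0.02,0,0,0,0,1,-0.025,0.02,0,0,0,0,1,-0.027,0.02,0,0,0,0,1,0,0,0,0,0,0,1,0,0,0,0,0,0,1]
}}

```text
clock: 1.77
eef_pos: [0.4291, 0.2526, 0.3428]
tool_rot: [0.614, 0.79, -0.001, -0.0]
ft_force: [-0.4, 1.0, -0.0]
grip_width: 0.0
```

```bash
python3 -c "
from h import *;st();grab('side','d1')"
```

```text
t 1.77 e,f,tipz 0.4792 0.1354 0.2702 F [-0.4  1.  -0. ] grip 0.0 x.f 1.0 y.e 1.0 zz -1.0 j [0.53 0.22 0.09 1.43 0.   0.28]
```

View pics/d1.png

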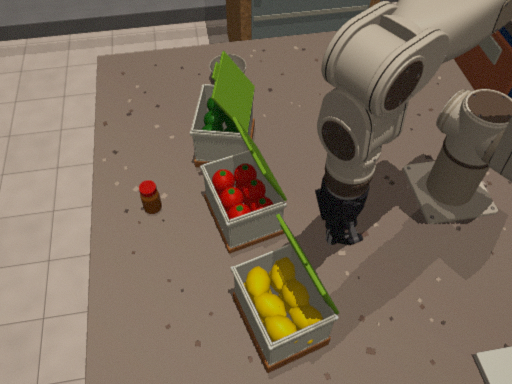

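The fingers are shut and standing about 5 cm behind the outer face of the lemon lid at (345,235). The other lids are unchanged. Next I approach contact.

{"method": "drive_tool", "body": {
  "steps": [0.0,0.012,0,0,0,0,1,0.002,0.012,0,0,0,0,1,0,0.012,0.001,0,0,0,1,0,0.01,0.001,0,0,0,1,0,0.008,0.002,0,0,0,1,0,0,0,0,0,0,1]
}}

```text
clock: 2.32
eef_pos: [0.48, 0.2707, 0.3389]
tool_rot: [0.611, 0.792, -0.001, -0.0]
ft_force: [0.4, 0.9, -0.1]
grip_width: -0.0004
```

```bash
python3 - <<'E'
from h import *
st()
r=.115
for th in np.arange(1.2,-.01,-.1):
    print(th.round(2),np.round([.508+r*np.cos(th)-.008*np.sin(th)-.011,.157+r*np.sin(th)+.008*np.cos(th)],4))
E
```

```text
t 2.32 e,f,tipz 0.533 0.1399 0.2663 F [ 0.4  0.9 -0.1] grip -0.0 x.f 1.0 y.e 1.0 zz -1.0 j [0.51 0.33 0.22 1.46 0.   0.26]
1.2 [0.5312 0.2671]
1.1 [0.542  0.2631]
1.0 [0.5524 0.2581]
0.9 [0.5622 0.2521]
0.8 [0.5714 0.2451]
0.7 [0.5798 0.2372]
0.6 [0.5874 0.2285]
0.5 [0.5941 0.2192]
0.4 [0.5998 0.2092]
0.3 [0.6045 0.1986]
0.2 [0.6081 0.1877]
0.1 [0.6106 0.1764]
-0.0 [0.612 0.165]
```

{"method": "drive_tool", "body": {
  "steps": [0,0.005,0.002,0,0,0,1,0,0.005,0.002,0,0,0,1,0,0.005,0.0025,0,0,0,1,0,0.005,0.0025,0,0,0,1,0,0.005,0.003,0,0,0,1,0,0.005,0.003,0,0,0,1,0,0.0045,0.0035,0,0,0,1,0,0.0045,0.0035,0,0,0,1]
}}

```text
clock: 2.98
eef_pos: [0.5184, 0.2795, 0.3176]
tool_rot: [0.611, 0.791, 0.0, 0.0]
ft_force: [-0.8, 0.8, 1.6]
grip_width: 0.0002
```

```bash
python3 -c "
from h import *;st();grab('side','d2')"
```

```text
t 2.98 e,f,tipz 0.5724 0.1387 0.245 F [-0.8  0.8  1.6] grip 0.0 x.f 1.0 y.e 1.0 zz -1.0 j [ 0.49  0.42  0.29  1.44 -0.    0.24]
```

View pics/d2.png

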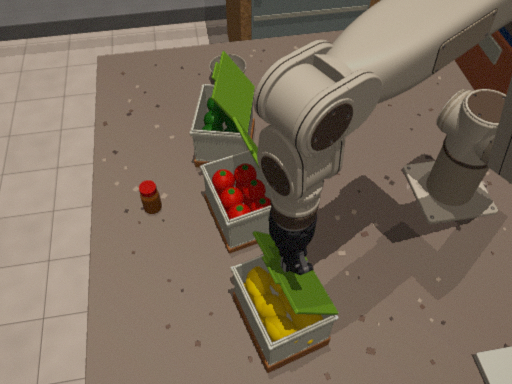

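The lid is following the fingertips and now stands about 0.8 rad open, with a force of about 2 N. I continue along the arc.

{"method": "drive_tool", "body": {
  "steps": [0,0.004,0.004,0,0,0,1,0,0.004,0.004,0,0,0,1,0,0.004,0.0045,0,0,0,1,0,0.0035,0.0045,0,0,0,1,0,0.0035,0.0045,0,0,0,1,0,0.003,0.0045,0,0,0,1,0,0.003,0.005,0,0,0,1,0,0.003,0.005,0,0,0,1]
}}

```text
clock: 3.7
eef_pos: [0.5452, 0.2865, 0.2814]
tool_rot: [0.611, 0.791, -0.0, 0.0]
ft_force: [-0.0, -0.3, 0.8]
grip_width: 0.0001
```

{"method": "drive_tool", "body": {
  "steps": [0,0.002,0.005,0,0,0,1,0,0.002,0.005,0,0,0,1,0,0.002,0.005,0,0,0,1,0,0.002,0.005,0,0,0,1,0,0.001,0.005,0,0,0,1,0,0,0,0,0,0,1]
}}

```text
clock: 4.2
eef_pos: [0.5532, 0.2886, 0.2553]
tool_rot: [0.611, 0.791, -0.001, -0.0]
ft_force: [-0.3, 0.5, -0.6]
grip_width: -0.0002
```

```bash
python3 -c "
from h import *;st();grab('side','d3')"
```

```text
t 4.2 e,f,tipz 0.6084 0.1387 0.1827 F [-0.3  0.5 -0.6] grip -0.0 x.f 1.0 y.e 1.0 zz -1.0 j [0.48 0.51 0.28 1.34 0.   0.23]
```

View pics/d3.png

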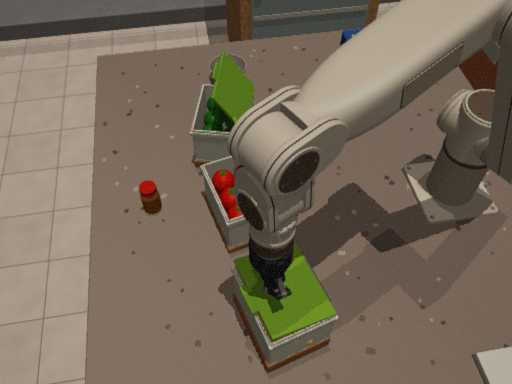

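The lid is nearly down, with about 17 mm left at the fingertip. I finish in small steps and watch the force.

{"method": "drive_tool", "body": {
  "steps": [0,0.001,0.004,0,0,0,1,0,0,0.004,0,0,0,1,0,0,0.003,0,0,0,1,0,0,0.002,0,0,0,1,0,0,0.002,0,0,0,1,0,0,0,0,0,0,1]
}}

```text
clock: 4.75
eef_pos: [0.5543, 0.2889, 0.2414]
tool_rot: [0.611, 0.791, -0.0, -0.0]
ft_force: [1.5, 0.6, 0.2]
grip_width: -0.0002
```

```bash
python3 -c "
from h import *;st()"
```

```text
t 4.75 e,f,tipz 0.6095 0.1387 0.1688 F [1.5 0.6 0.2] grip -0.0 x.f 1.0 y.e 1.0 zz -1.0 j [0.48 0.52 0.26 1.31 0.   0.22]
```

{"method": "drive_tool", "body": {
  "steps": [0,0,0.0015,0,0,0,1,0,0,0.0015,0,0,0,1,0,0,0,0,0,0,1]
}}

```text
clock: 5.0
eef_pos: [0.5544, 0.289, 0.2386]
tool_rot: [0.611, 0.791, -0.0, -0.0]
ft_force: [-1.1, 0.5, 0.1]
grip_width: -0.0
```

{"method": "drive_tool", "body": {
  "steps": [0,0,0.001,0,0,0,1,0,0,0,0,0,0,1]
}}

```text
clock: 5.17
eef_pos: [0.5544, 0.289, 0.2385]
tool_rot: [0.611, 0.791, 0.0, 0.0]
ft_force: [-1.3, -0.5, 2.9]
grip_width: 0.0001
```

```bash
python3 -c "
from h import *;st()"
```

```text
t 5.17 e,f,tipz 0.6096 0.1387 0.1659 F [-1.3 -0.5  2.9] grip 0.0 x.f 1.0 y.e 1.0 zz -1.0 j [ 0.48  0.52  0.25  1.3  -0.    0.22]
```

Tip z is 0.166 m against the expected 0.165 m for a closed lid, and force is starting to build, so I lift away straight up and check.

{"method": "drive_tool", "body": {
  "steps": [0,0,-0.005,0,0,0,1,0,0,-0.015,0,0,0,1,0,0,-0.03,0,0,0,1,0,0,-0.03,0,0,0,1,0,0,-0.03,0,0,0,1,0,0,-0.03,0,0,0,1,0,0,0,0,0,0,1,0,0,0,0,0,0,1]
}}

```text
clock: 5.83
eef_pos: [0.5552, 0.2894, 0.3807]
tool_rot: [0.611, 0.791, 0.003, 0.001]
ft_force: [1.0, -0.6, -0.3]
grip_width: 0.0001
```

```bash
python3 - <<'E'
from h import *
st();grab('side','d4');grab('scene','s4')
for tag in('d4','s4'):
    im,d,P=cloud(tag);h=cv2.cvtColor(im,cv2.COLOR_RGB2HSV)
    e=P@E_;f=P@F_
    g=(h[...,0]>38)&(h[...,0]<75)&(h[...,1]>120)&(d>0)&(e>.5)&(e<.68)&(f>.04)&(f<.24)&(P[...,2]<.25)
    q=np.c_[e[g],f[g],P[g][:,2]]
    c=np.linalg.lstsq(np.c_[q[:,:2],np.ones(len(q))],q[:,2],rcond=None)[0]
    print(tag,len(q),np.percentile(q,[1,50,99],axis=0).round(3).tolist(),'slope along e',c[0].round(3))
    im0,d0,P0=cloud(tag[0]+'0')
    h0=cv2.cvtColor(im0,cv2.COLOR_RGB2HSV);G0=(h0[...,0]>38)&(h0[...,0]<75)&(h0[...,1]>120);G=(h[...,0]>38)&(h[...,0]<75)&(h[...,1]>120)
    s=slice(0,200); print('green px change rows<200',(G0[s]&~G[s]).sum(),(G[s]&~G0[s]).sum(),G0[s].sum())
E
```

```text
t 5.83 e,f,tipz 0.6105 0.1389 0.3081 F [ 1.  -0.6 -0.3] grip 0.0 x.f 1.0 y.e 1.0 zz -1.0 j [0.48 0.5  0.57 1.64 0.   0.22]
d4 5692 [[0.51, 0.055, 0.162], [0.588, 0.154, 0.166], [0.658, 0.229, 0.169]] slope along e -0.006
green px change rows<200 1962 20 3341Traceback (most recent call last):
  File "<stdin>", line 9, in <module>
    return _quantile_unchecked(
        a, q, axis, out, overwrite_input, method, keepdims, weights)
    return _ureduce(a,
                    func=_quantile_ureduce_func,
    ...<5 lines>...
                    overwrite_input=overwrite_input,
                    method=method)
    r = func(a, **kwargs)
    result = _quantile(arr,
                       quantiles=q,
    ...<2 lines>...
                       out=out,
                       weights=wgt)
    slices_having_nans = np.isnan(arr[-1, ...])
                                  ~~~^^^^^^^^^
IndexError: index -1 is out of bounds for axis 0 with size 0
```

View pics/d4.png

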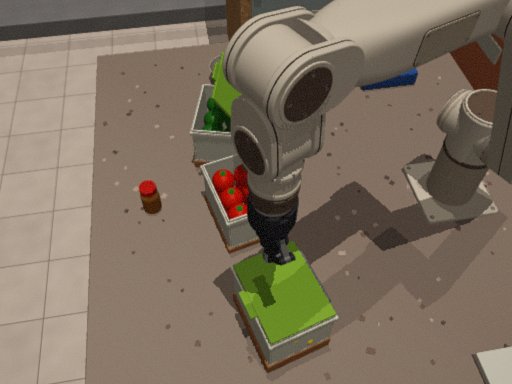

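View pics/s4.png

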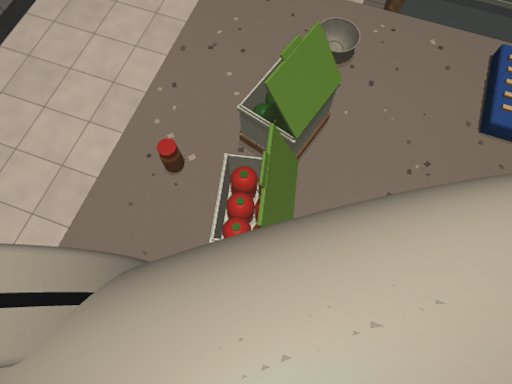

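The side view shows the lemon lid flat on its box around (285,295), with the gripper clear above it. In the scene view the tomato and lime lids stand where they did, at (278,185) and (305,80). I'll hand it in.

```bash
python3 - <<'E'
from h import *
a=np.load('s0.npz')['d'][0:195,200:400];b=np.load('s4.npz')['d'][0:195,200:400]
print('depth change >1cm px',(abs(a-b)>.01).sum(),a.size)
st();print(job_done())
E
```

```text
depth change >1cm px 377 39000
t 5.93 e,f,tipz 0.6096 0.1387 0.3046 F [-0.8  0.1 -1. ] grip 0.0 x.f 1.0 y.e 1.0 zz -1.0 j [ 0.48  0.5   0.57  1.64 -0.    0.22]
the job is handed in; nothing more can be done
None
```

I closed the lemon box's lid by pushing its outer face along its arc with the shut fingertips, then lifted the arm clear and handed the job in at 5.93 s. No verdict was reported.

- **Lemon lid:** the last depth check shows it flat, with a slope of -0.006 rad and its top at z ≈ 0.166 m against 0.165 m expected. The wrist force readings I took during the push stayed at about 3 N or less. I lowered it at about 0.5 rad/s over most of the arc and slower at the end.
- **Other lids:** the tomato and lime lids look unmoved in the final scene picture. I judged that by eye and did not measure their edge points. In the region around those lids, 377 of 39,000 depth pixels (about 1%) changed by more than 1 cm. I think these are noise at object edges or the arm coming into view, but I did not trace them.
- **Checks that did not work:**
  - The lemon-lid fit from the scene camera failed because the arm hid the box, so the closed angle rests on the side camera and the fingertip height.
  - The side view's green-pixel comparison was no use for the other lids either, because the arm covered part of them.

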